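Weigh a valve body on the spring scale

ROBOT

A 6-joint arm with a two-finger parallel gripper is mounted at the origin on a cart in front of the work surface, level with it; the furniture and walls round the work are solid. World frame = base frame: x ahead of the robot, y to its left, z up, the work surface at z = 0. Lengths are in m, angles in rad, forces in N, time in s.
With the tool pointing down it reaches from about 0.275 to 0.825 m from the base axis. Payload 5.2 kg.
Tool frame: the origin (TCP) lies at the very end of the fingers, on their centre line; the grasp point (between the pads) lies 19 mm behind it; z points along the fingers, x is the direction in which the jaws open and shut, and the axes are right-handed (so a half turn about z gives the same grasp; the last joint's range is limited). The gripper opens to 93 mm and grips with 3 to 60 N. Pads are 15 mm wide; open, the fingers measure 128 mm over their backs; the gripper's body (75 mm by 188 mm) begins 65 mm behind the grasp point.
Start: joints at [-1.531, 0.259, 1.535, -0, 1.348, -0.203], TCP at [0.132, -0.534, 0.219] pointing down, gripper open.
Joint ranges: [-3.14, 3.14], [-0.91, 2.08], [0.19, 2.58], [-1.22, 4.36], [0.22, 2.71], [-3.12, 3.12]. Speed limits (rad/s): [2.57, 2.57, 3.14, 3.14, 3.14, 3.14].

INTERFACE

Orientations are given as a rotation vector (axis times angle).
In Python, from cell import sensors, imaging, manip gives the robot as it stands. The module is installed in compiled form; this text tells all that it offers.
- The arm moves only by the shell command python3 -m pendant 'ROWS' [OPENING]. ROWS is JSON, a list of rows, each an object of numbers: "tx", "ty", "tz": the shift along the tool's x, y, z in cm; "twist": the turn about the tool's z in degrees. A call has 1 to 5 rows; each row shifts and turns the commanded pose from where the row before left it, along the tool's axes as they then stand; what a row does not reach is not made up. A row lasts 1/8 s, in which the tool goes at most 62.5 mm and 10.7 degrees, less where a joint would pass 70% of its speed; a pose out of reach is approached as far as the arm can. A call is refused whole if a number of a shift passes 6.25 or a number of a turn 10.7, either way. A call with a gripper value outside its range is refused whole. OPENING is the finger opening in cm, from 0 to 9.3, set as the call begins (- or left out, the last holds). The fingers move at their own pace and stop on an object; the grip force is fixed at half the most. Time passes only in rows, so rows that do not move let the fingers close. It gives the time, the measured TCP pose, the force and the opening at its end, in the units of the state.
- sensors.observe(): the state, without advancing time (a new reading comes with each control period).
- imaging.get_image(name): name is "side" or "top" or "wrist"; returns (picture, depth): 480x640x3 uint8, red, green, blue; 480x640 float32, m along the optical axis (not along the pixel's ray), 0 where there is no reading.
- imaging.camera_params(name): a dict with "intrinsics" (3x3 intrinsics, pixels), "D" ([k1, k2, p1, p2, k3] as OpenCV has them; the pictures are not rectified), "rvec" (rotation vector, rad) and "tvec" (3), from world to camera coordinates, as OpenCV has them; the wrist camera has in their place "mount" (4x4, takes a point from camera to tool coordinates, whose origin is the TCP and whose axes are the tool frame's). Camera axes: x right, y down, z forward; pixel columns grow to the right and rows downward; lengths in m; the calibration is good to about 2 mm. A picture is of the moment at which its call begins: read the wrist's pose just before it. camera_params takes no time and is no camera call.
- manip.hand_in(): hands the job in, once; it reports no verdict.
The state is a dict: "clock": time; "joint_positions": joint angles; "joint_vel": joint speeds; "joint_torque": joint torques, N m; "tool_pos": TCP position; "tcp_rot": TCP orientation; "contact_force": force on the tool from outside, world axes, zero at the start; "torque": the same for the moment, N m; "finger_gap": opening from 0.0 (shut) to 1.0 (fully open).
Only numpy, scipy, OpenCV 4.12 (cv2) and the standard library are available. Lean on these libraries where they do the work, as an engineer would, in place of code of your own. Each camera call takes 0.05 s, during which the arm holds its last target.

TASK

Hang the brass valve body by its eye on the hook of the spring scale, lowering it gently so that the hook never drops to its bottom stop. Let go and leave it hanging still, so that its weight can be read. Leave the grey bracket where it stands.

Things in the scene. Friction and masses are not known exactly. Their poses are not given: they have to be found in the camera images.
- valve_eye (a point): Centre of the eye on top of the brass valve body (loose, 0.45 kg, upright, z up, 113 mm high). Eye: flat upright loop, 51 mm wide along y (grip its flat outer sides, fingers closing along y), 12 thick along x. Opening along x, 37 wide, 39 high, arched; its top edge 19.5 mm above this point, part's top 26 above, underside 86 below. Under the eye a flanged barrel, 85 (y) x 46 mm. Same turned by 180.
- hook_seat (a point): Load point of the scale's hook: top of its 8 mm wire, mid-seat, 215 mm up unloaded, sinks with it. x: level, from hook tip to column; z up. Seat 34 mm long; wire rises to the free tip (centre 31 mm in -x, 10 mm above this point) and, 35 mm in +x, to the arm 20 mm higher. Column front 126 mm in +x, 66 wide, top 46 above. Above the hook all is open. Pass the eye over the tip along +x, then down.
- hook (a joint): How far the hook has sunk against the scale's spring, in m: 0 without load, larger downward, stop at 0.050. Spring about 220 N per m: the valve body pulls it down 14 to 24 mm, and bobs for a second or so when let go.
- bracket: Bystander: a grey painted bracket with the same kind of eye on top, on a flat foot 54 x 74 mm, 113 mm high, loose. Origin in the middle of its underside, z up.
Things that resemble listed ones, but are neither listed nor needed, are in the scene too. There is more than one size of the part that bears valve_eye; the job needs the largest.

How it is judged:
By the outcome, as a careful person would: the job done as asked, in the order asked, and still so for the second after the job is handed in, with the robot touching nothing.
It also fails if it takes over 42 s, if anything falls off the work surface, if the arm or the gripper's body presses on something with over 40 N, if the wrist force passes 120 N, or if a joint passes its speed limit or range.

## Working session

There is one attempt and no reset: what is moved stays moved. The work goes in short steps, Python scripts to look and compute and a shell command to move; the robot and the scene stay as the last step left them, time stands still between calls to the robot, and variables do not carry over. Pictures are saved under pics/ and viewed, and the job is handed in when it is done.

```bash
mkdir -p pics; ls
cat > h.py <<'E'
import numpy as np, cv2
from cell import sensors, imaging, manip
def snap(n,f):
    s=sensors.observe(); im,d=imaging.get_image(n)
    cv2.imwrite(f'pics/{f}.png',im[:,:,::-1]); np.savez(f'{f}.npz',im=im,d=d,p=s['tool_pos'],r=s['tcp_rot']); return s,im,d
def cloud(n,f):
    z=np.load(f'{f}.npz'); P=imaging.camera_params(n); d=z['d']
    K=np.array(P['intrinsics'],float); D=np.array(P['D'],float)
    u,v=np.meshgrid(np.arange(640),np.arange(480))
    pts=np.stack([u,v],-1).reshape(-1,1,2).astype(np.float64)
    n_=cv2.undistortPoints(pts,K,D).reshape(480,640,2)
    C=np.dstack([n_[...,0]*d,n_[...,1]*d,d])
    if 'mount' in P:
        M=np.array(P['mount']); R,_=cv2.Rodrigues(np.array(z['r'],float)); T=C@M[:3,:3].T+M[:3,3]; W=T@R.T+z['p']
    else:
        R,_=cv2.Rodrigues(np.array(P['rvec'],float)); W=(C-np.array(P['tvec']).ravel())@R
    W[d<=0]=np.nan
    return W,z['im']
E
python3 - <<'E'
from h import *
for n in ('side','top','wrist'): snap(n,n+'0')
s=sensors.observe(); print(s)
E
```

```text
pics
{'clock': 0.15, 'joint_positions': array([-1.53082059e+00,  2.59161497e-01,  1.53581466e+00, -1.16797262e-05,
        1.34800156e+00, -2.02826406e-01]), 'joint_vel': array([ 9.15915337e-04, -3.49458762e-06, -3.52347892e-03,  1.24604047e-03,
       -1.22835144e-03,  2.96285773e-04]), 'joint_torque': array([ 1.06697546e-03, -4.37646461e+01, -2.84232599e+01,  7.17108836e-02,
        3.78913432e-02, -9.15644068e-05]), 'tool_pos': array([ 0.13222061, -0.53344435,  0.21802311]), 'tcp_rot': array([-2.47329151e+00,  1.93541859e+00,  1.42134951e-03]), 'contact_force': array([-0.11918043, -0.09692765, -0.8865632 ]), 'torque': array([-0.00528565, -0.01742158,  0.01003415]), 'finger_gap': 1.0000897233783639}
```

View pics/top0.png

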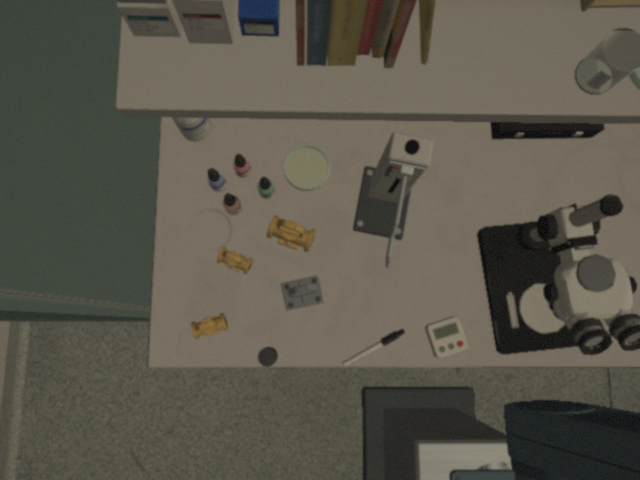

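View pics/side0.png

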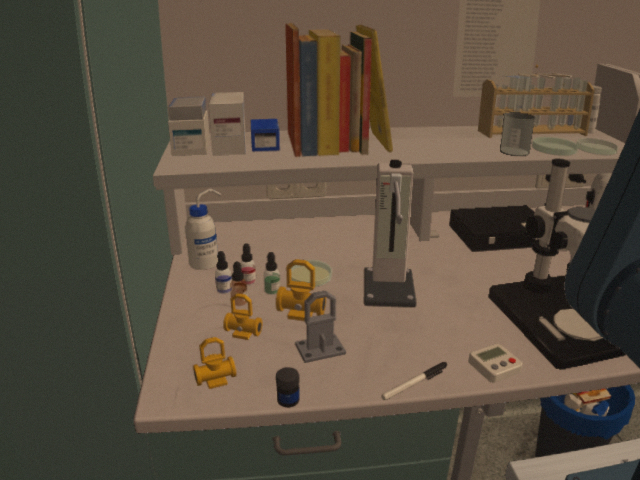

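View pics/wrist0.png

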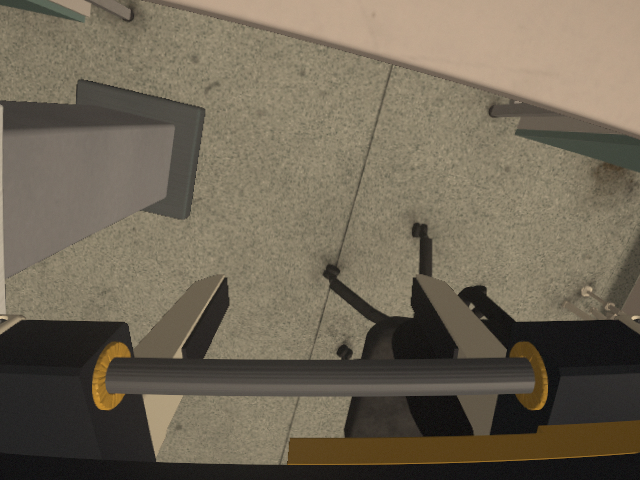

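Top view: three brass bodies at (290,233), (235,260) and (210,325), and the grey bracket at (302,292) has a similar eye. The scale hook ends at about (389,262). In the side view the brass bodies are at (300,290), (242,320) and (214,365). The one at (290,233) looks largest, so I'll measure it and take a close crop.

Run:
```python
from h import *
np.set_printoptions(precision=4,suppress=True)
W,im=cloud('top','top0')
hsv=cv2.cvtColor(im,cv2.COLOR_RGB2HSV)
m=((hsv[...,0]>12)&(hsv[...,0]<26)&(hsv[...,1]>130)).astype(np.uint8)
m[:130]=0; m[:,420:]=0
n,l,st,c=cv2.connectedComponentsWithStats(m)
for i in range(1,n):
    if st[i,4]>60:
        P=W[l==i]; P=P[np.isfinite(P[:,0])]; print(c[i],st[i],P[:,:3].min(0),P.max(0),np.median(P,0))
        T=P[P[:,2]>P[:,2].max()-0.012]; print('  top',len(T),T.mean(0), T.min(0),T.max(0))
        q=P[P[:,2]<0.06][:,:2]; print('  rect', cv2.minAreaRect(P[:,:2].astype(np.float32)), cv2.minAreaRect(T[:,:2].astype(np.float32)))
for (u,v) in [(389,262),(390,255),(393,240),(397,220),(403,190),(411,148),(360,232),(402,236),(302,292)]:
    print(u,v,W[v,u])
a=cv2.resize(im[190:350,180:420],None,fx=3.3,fy=3.3,interpolation=cv2.INTER_CUBIC); cv2.imwrite('pics/c1.png',a[:,:,::-1])
z=np.load('side0.npz')['im']
a=cv2.resize(z[150:400,180:440],None,fx=2.4,fy=2.4,interpolation=cv2.INTER_CUBIC); cv2.imwrite('pics/c2.png',a[:,:,::-1])
for n in('top','side'):
  P=imaging.camera_params(n);R,_=cv2.Rodrigues(np.array(P['rvec']));print(n,-R.T@np.array(P['tvec']).ravel(),R)
print(imaging.camera_params('wrist')['mount'])
```

```text
[290.3001 232.8979] [268 217  46  33 793] [0.5072 0.3556 0.006 ] [0.5679 0.4411 0.1158] [0.5339 0.3968 0.0517]
  top 125 [0.5389 0.398  0.1099] [0.5292 0.3799 0.1039] [0.5473 0.4191 0.1158]
  rect ((0.5370832085609436, 0.39799678325653076), (0.0810876339673996, 0.03852871060371399), 68.99356842041016) ((0.5401256084442139, 0.39980220794677734), (0.04109163209795952, 0.011081699281930923), 70.87987518310547)
[234.2281 259.802 ] [218 248  34  24 399] [0.4656 0.4728 0.0049] [0.5095 0.5353 0.0837] [0.4848 0.5014 0.0393]
  top 88 [0.4882 0.5051 0.0785] [0.479  0.4902 0.0719] [0.497  0.523  0.0837]
  rect ((0.4877198338508606, 0.5043908357620239), (0.05866074562072754, 0.02801273763179779), 66.40853881835938) ((0.48888081312179565, 0.5064224004745483), (0.034558720886707306, 0.008311660960316658), 67.6977767944336)
[209.232  325.8376] [193 314  34  23 431] [0.3448 0.5165 0.0051] [0.3852 0.5769 0.0847] [0.3632 0.5431 0.0372]
  top 91 [0.3653 0.5485 0.0786] [0.358  0.5326 0.0728] [0.3719 0.5659 0.0847]
  rect ((0.36371538043022156, 0.5476065278053284), (0.027657657861709595, 0.058907561004161835), 16.869653701782227) ((0.3650989234447479, 0.549818754196167), (0.008283765986561775, 0.03494160994887352), 17.22780418395996)
389 262 [0.4593 0.244  0.2263]
390 255 [0.4722 0.2396 0.2112]
393 240 [0.5321 0.1955 0.0012]
397 220 [0.5229 0.2317 0.234 ]
403 190 [0.5697 0.2216 0.2352]
411 148 [0.6272 0.2135 0.2625]
360 232 [ 0.5481  0.2609 -0.0003]
402 236 [ 0.5405  0.1769 -0.0004]
302 292 [0.4243 0.3757 0.0627]
top [0.364  0.3758 0.9756] [[ 0.0005 -0.9994  0.034 ]
 [-0.9875 -0.0058 -0.1573]
 [ 0.1574 -0.0335 -0.987 ]]
side [-0.3216  0.4667  0.5689] [[-0.1135 -0.9935 -0.0039]
 [-0.4254  0.0522 -0.9035]
 [ 0.8979 -0.1009 -0.4286]]
[[ 1.      0.0005 -0.0002 -0.0001]
 [-0.0004  0.9557  0.2944 -0.0828]
 [ 0.0004 -0.2944  0.9557 -0.1662]
 [ 0.      0.      0.      1.    ]]
```

View pics/c1.png

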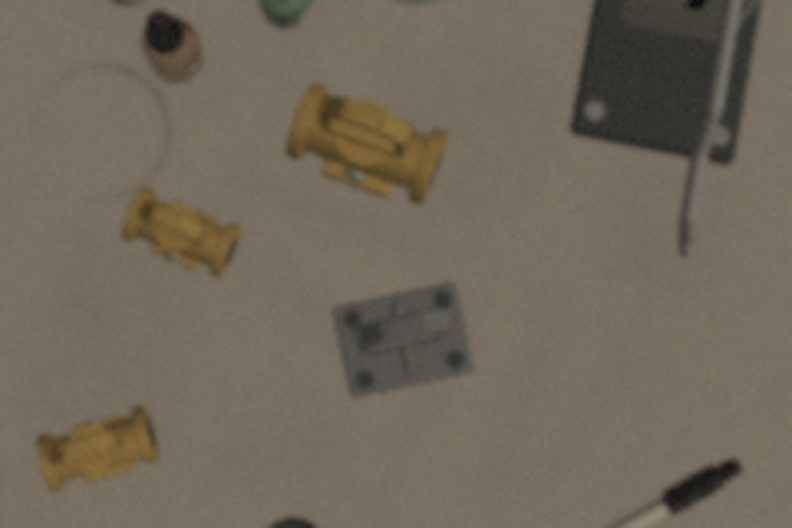

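View pics/c2.png

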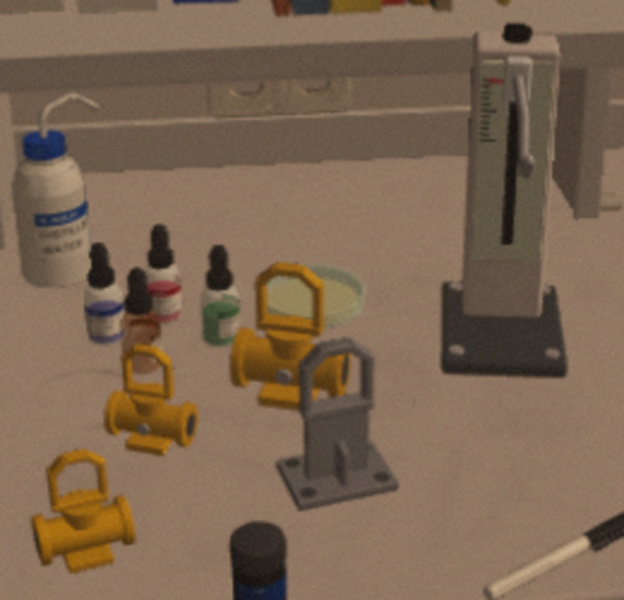

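The largest body is at (290,233): its eye top is at z≈0.115, against 0.084 for the other two. Next I'll check obstacle heights (microscope, shelf, bottles), fit the hook line, and get the flange height.

Run:
```python
from h import *
np.set_printoptions(precision=4,suppress=True)
for n in ('top','side'):
    W,im=cloud(n,n+'0')
    P=W.reshape(-1,3);P=P[np.isfinite(P[:,0])]
    # height map 
    print(n)
    for x in np.arange(0.15,0.9,0.05):
        r=[]
        for y in np.arange(0.65,-0.55,-0.075):
            q=P[(abs(P[:,0]-x-.025)<.025)&(abs(P[:,1]-y+.0375)<.0375)]
            r.append('%5d'%(1000*np.percentile(q[:,2],98)) if len(q)>3 else '  .  ')
        print('%.2f'%x,*r)
W,im=cloud('top','top0'); P=W.reshape(-1,3)
h=P[(P[:,2]>0.19)&(P[:,2]<0.3)&(P[:,0]>0.43)&(P[:,0]<0.7)&(P[:,1]>0.15)&(P[:,1]<0.32)]
print(len(h))
for x in np.arange(0.44,0.68,0.01):
    q=h[(h[:,0]>=x)&(h[:,0]<x+.01)]
    if len(q): print('%.3f'%x,len(q),q.mean(0),q[:,2].min(),q[:,2].max(), q[:,1].min(),q[:,1].max())
# column via side
W,im=cloud('side','side0')
print('col front')
for v in range(180,285,15):
    print(v,[W[v,u] for u in (380,405)])
# valve profile
W,im=cloud('top','top0'); P=W.reshape(-1,3)
hsv=cv2.cvtColor(im,cv2.COLOR_RGB2HSV).reshape(-1,3)
m=(hsv[:,0]>12)&(hsv[:,0]<26)&(hsv[:,1]>130)&(abs(P[:,0]-.539)<.06)&(abs(P[:,1]-.398)<.07)
Q=P[m]-[.539,.3985,0]; a=np.radians(-19.5); X=Q[:,0]*np.cos(a)+Q[:,1]*np.sin(a);Y=-Q[:,0]*np.sin(a)+Q[:,1]*np.cos(a)
for y in np.arange(-.05,.05,.006):
    k=(Y>=y)&(Y<y+.006)
    if k.any(): print('%.3f'%y,k.sum(),'zmax %.4f'%Q[k,2].max(),'x %.4f %.4f'%(X[k].min(),X[k].max()), 'top x %.4f'%X[k&(Q[:,2]>Q[k,2].max()-.006)].mean())
```

```text
top
0.15  -762  -761  -761  -760  -762  -762  -668   307   392  -665  -665  -759  -761  -762  -760  -762  -763
0.20  -763  -762  -760  -761  -759  -761  -761   314   424   356  -761  -761  -760  -761  -760  -762  -761
0.25     2     3    51     3    12     3     3     2   351   339     2     3     2   .     .     .     .  
0.30     3    14    52     4     7    12    16    21    26   243   232     3     3   .     .     .     .  
0.35    33    81     3     6     3     3    17    19    29   243   244     3     3   .     .     .     .  
0.40     3     3     2   113     9     3     3     3   200   223   222   .       2   .     .     .     .  
0.45     3    80    75     8     4   225     3     3    27   223   221   .       3   .     .     .     .  
0.50     3    33    46   112     3   235    15     3    28   284   182     3     3   .     .     .     .  
0.55     3    82    49    60     3   245    16     3    25   282     3     3     3   .     .     .     .  
0.60     3    85    83    18    16   261   251     3     3     3     3     3     3   .     .     .     .  
0.65   230   230   230   2
[... 4982 characters left out ...]
200 0.0160 top x 0.0009
-0.038 50 zmax 0.0526 x -0.0191 0.0145 top x 0.0012
-0.032 43 zmax 0.0475 x -0.0138 0.0126 top x 0.0011
-0.026 65 zmax 0.1034 x -0.0152 0.0128 top x -0.0005
-0.020 69 zmax 0.1097 x -0.0200 0.0041 top x 0.0004
-0.014 76 zmax 0.1124 x -0.0208 0.0062 top x 0.0004
-0.008 67 zmax 0.1150 x -0.0200 0.0062 top x 0.0005
-0.002 57 zmax 0.1158 x -0.0168 0.0060 top x 0.0009
0.004 63 zmax 0.1145 x -0.0194 0.0041 top x -0.0002
0.010 64 zmax 0.1125 x -0.0196 0.0034 top x -0.0001
0.016 52 zmax 0.1102 x -0.0204 0.0025 top x -0.0009
0.022 39 zmax 0.1039 x -0.0133 0.0047 top x -0.0002
0.028 34 zmax 0.0468 x -0.0142 0.0130 top x -0.0024
0.034 70 zmax 0.0535 x -0.0199 0.0186 top x -0.0003
```

```bash
cat >> h.py <<'E'
def go(x,y,z,yaw=None):
    """print tool-axis shift (cm) from the present pose to a world target; yaw = wanted direction of tool x (deg)"""
    s=sensors.observe(); R,_=cv2.Rodrigues(np.array(s['tcp_rot'],float)); p=np.array(s['tool_pos'])
    cur=np.degrees(np.arctan2(R[1,0],R[0,0])); t=R.T@(np.array([x,y,z])-p)*100
    print('t',round(float(s['clock']),2),'p',p.round(4),'yaw %.2f'%cur,'zdir',R[:,2].round(3),'F',np.round(s['contact_force'],2),'gap %.1f mm'%(93*s['finger_gap']),'q',np.round(s['joint_positions'],2))
    print('shift cm (no twist)',t.round(2))
    if yaw is not None:
        tw=(cur-yaw+180)%360-180; print('twist %.2f'%tw)
        c=np.radians(yaw); x_=np.array([np.cos(c),np.sin(c),0]); y_=np.array([np.sin(c),-np.cos(c),0]); d=(np.array([x,y,z])-p)*100
        print('shift if twisted first', round(float(d@x_),2),round(float(d@y_),2),round(float(-d[2]),2))
E
python3 - <<'E'
from h import *
W,im=cloud('top','top0'); P=W.reshape(-1,3)
q=P[(P[:,2]>0.07)&(P[:,0]>.54)&(P[:,0]<.645)&(P[:,1]>.41)]
print(q.shape); 
g,idx=np.unique((q[:,:2]/0.02).round(),axis=0,return_counts=True); print([(a*0.02).round(2).tolist()+[int(n)] for a,n in zip(g,idx) if n>4])
go(.30,-.1,.32,-109.5)
E
python3 -m pendant '[{"tz":-3,"twist":8.4},{"tz":-3,"twist":8.4},{"tz":-2.5,"twist":8.3},{"tz":-2,"twist":8.3}]' 7
python3 -c "
from h import *
go(.29,-.1,.32,-109.5)"
```

```text
(12056, 3)
[[0.54, 0.42, 42], [0.54, 0.66, 5], [0.54, 0.68, 1114], [0.56, 0.42, 8], [0.56, 0.66, 7], [0.56, 0.68, 2237], [0.58, 0.66, 13], [0.58, 0.68, 2246], [0.6, 0.5, 18], [0.6, 0.52, 43], [0.6, 0.66, 12], [0.6, 0.68, 2241], [0.62, 0.44, 25], [0.62, 0.46, 13], [0.62, 0.66, 9], [0.62, 0.68, 2248], [0.64, 0.44, 14], [0.64, 0.46, 8], [0.64, 0.54, 37], [0.64, 0.56, 5], [0.64, 0.66, 9], [0.64, 0.68, 1702]]
t 0.15 p [ 0.1322 -0.5334  0.218 ] yaw -76.09 zdir [-0.     0.001 -1.   ] F [-0.12 -0.1  -0.89] gap 93.0 mm q [-1.53  0.26  1.54 -0.    1.35 -0.2 ]
shift cm (no twist) [-38.05 -26.71 -10.14]
twist 33.41
shift if twisted first -46.46 -1.35 -10.2
t 0.15 p [ 0.1322 -0.5334  0.218 ] yaw -76.09 zdir [-0.     0.001 -1.   ] F [-0.12 -0.1  -0.89] gap 93.0 mm q [-1.53  0.26  1.54 -0.    1.35 -0.2 ]
shift cm (no twist) [-38.29 -25.74 -10.14]
twist 33.41
shift if twisted first -46.13 -0.4 -10.2invalid input at $[0]: expected keys tx, ty, tz, twist
```

```bash
python3 -m pendant '[{"tx":0,"ty":0,"tz":-3,"twist":8.4},{"tx":0,"ty":0,"tz":-3,"twist":8.4},{"tx":0,"ty":0,"tz":-2.5,"twist":8.3},{"tx":0,"ty":0,"tz":-2,"twist":8.3}]' 7
python3 -c "
from h import *
go(.29,-.1,.32,-109.5)"
```

```text
clock: 0.65
tool_pos: [0.1323, -0.5339, 0.3246]
tcp_rot: [1.807, -2.569, 0.001]
contact_force: [-0.4, 0.3, 0.2]
finger_gap: 0.753
t 0.65 p [ 0.1323 -0.5339  0.3246] yaw -109.76 zdir [ 0. -0. -1.] F [-0.38  0.27  0.16] gap 70.1 mm q [-1.53  0.21  1.34  0.    1.59  0.38]
shift cm (no twist) [-46.17  -0.18   0.44]
twist -0.26
shift if twisted first -46.16 -0.39 0.46
```

```bash
python3 -m pendant '[{"tx":-3,"ty":0,"tz":0,"twist":0},{"tx":-6,"ty":0,"tz":0,"twist":0},{"tx":-6,"ty":0,"tz":0,"twist":0},{"tx":-6,"ty":0,"tz":0,"twist":0},{"tx":-6,"ty":0,"tz":0,"twist":0}]' 7
python3 -m pendant '[{"tx":-6,"ty":0,"tz":0,"twist":0},{"tx":-6,"ty":0,"tz":0,"twist":0},{"tx":-6,"ty":0,"tz":0,"twist":0},{"tx":-6,"ty":0,"tz":0,"twist":0},{"tx":-6,"ty":0,"tz":0,"twist":0}]' 7
python3 -c "
from h import *
go(.51,.398,.32,-109.5)"
```

```text
clock: 1.27
tool_pos: [0.2226, -0.2774, 0.3234]
tcp_rot: [-1.812, 2.566, -0.0]
contact_force: [0.9, -0.6, 0.2]
finger_gap: 0.757
clock: 1.9
tool_pos: [0.3225, 0.0054, 0.3238]
tcp_rot: [-1.812, 2.565, -0.002]
contact_force: [1.3, -0.5, -1.0]
finger_gap: 0.752
t 1.9 p [0.3225 0.0054 0.3238] yaw -109.52 zdir [ 0.001 -0.001 -1.   ] F [ 1.29 -0.47 -0.96] gap 69.9 mm q [-0.33 -0.24  1.78 -0.    1.59  1.58]
shift cm (no twist) [-43.27  -4.56   0.39]
twist -0.02
shift if twisted first -43.27 -4.57 0.38
```

```bash
python3 -m pendant '[{"tx":-5.5,"ty":-0.9,"tz":0,"twist":0},{"tx":-5.5,"ty":-0.9,"tz":0,"twist":0},{"tx":-5.5,"ty":-0.9,"tz":0,"twist":0},{"tx":-5.5,"ty":-0.9,"tz":0,"twist":0},{"tx":-5.5,"ty":-0.9,"tz":0,"twist":0}]' 7
python3 -m pendant '[{"tx":-5.5,"ty":-0.9,"tz":0,"twist":0},{"tx":-5.5,"ty":-0.9,"tz":0,"twist":0},{"tx":-5.5,"ty":-0.9,"tz":4,"twist":0},{"tx":0,"ty":0,"tz":6,"twist":0},{"tx":0,"ty":0,"tz":1,"twist":0}]' 7
python3 - <<'E'
from h import *
go(.539,.3985,.21,-109.5)
snap('wrist','wrist1')
E
```

```text
clock: 2.52
tool_pos: [0.457, 0.2496, 0.3234]
tcp_rot: [1.814, -2.565, 0.0]
contact_force: [0.5, -0.3, 1.1]
finger_gap: 0.755
clock: 3.15
tool_pos: [0.5317, 0.3889, 0.2112]
tcp_rot: [1.808, -2.555, -0.003]
contact_force: [0.5, -0.3, 0.8]
finger_gap: 0.752
t 3.15 p [0.5317 0.3889 0.2112] yaw -109.44 zdir [-0.01  -0.005 -1.   ] F [ 0.46 -0.3   0.82] gap 70.0 mm q [ 0.46  0.47  1.25 -0.    1.44  2.37]
shift cm (no twist) [-1.15 -0.37  0.11]
twist 0.06
shift if twisted first -1.15 -0.37 0.12
```

View pics/wrist1.png

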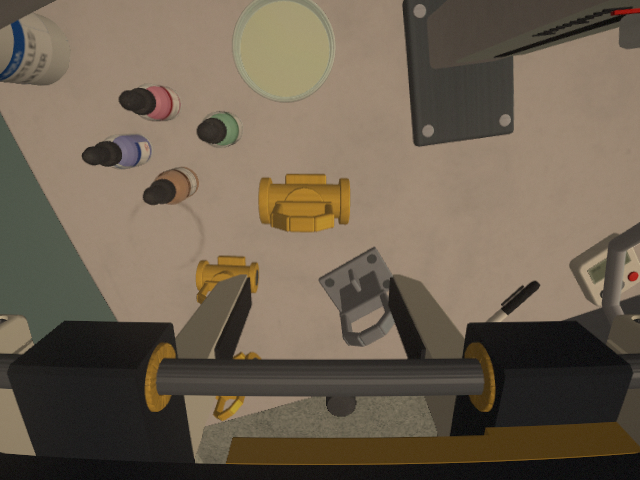

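Wrist view: the large valve body is at (305,205), aligned with the jaws, and the bracket is behind it at (360,295). I'll refine the valve pose from this depth image.

Run:
```python
from h import *
np.set_printoptions(precision=4,suppress=True)
W,im=cloud('wrist','wrist1'); P=W.reshape(-1,3)
hsv=cv2.cvtColor(im,cv2.COLOR_RGB2HSV).reshape(-1,3)
m=(hsv[:,0]>12)&(hsv[:,0]<26)&(hsv[:,1]>130)&(abs(P[:,0]-.539)<.06)&(abs(P[:,1]-.398)<.07)
Q=P[m]; print(m.sum(),Q.min(0),Q.max(0))
T=Q[Q[:,2]>.085]; r=cv2.minAreaRect(T[:,:2].astype(np.float32)); print('eye',len(T),T.mean(0),T.max(0),r)
T=Q[Q[:,2]>.100]; r=cv2.minAreaRect(T[:,:2].astype(np.float32)); print('eye top',len(T),T.mean(0),r)
B=Q[Q[:,2]<.06]; print('barrel',cv2.minAreaRect(B[:,:2].astype(np.float32)))
tab=P[(abs(P[:,2])<.02)&(abs(P[:,0]-.539)<.15)&(abs(P[:,1]-.398)<.15)]; print('table z',np.nanmedian(tab[:,2]))
# hook/column seen?
F=Q[(Q[:,2]>.04)&(Q[:,2]<.07)]; print('flange top',F[:,2].max())
```

```text
17652 [ 0.5101  0.328  -0.0002] [0.5781 0.4443 0.3326]
eye 14195 [0.5487 0.3678 0.3069] [0.5781 0.4319 0.3326] ((0.5477791428565979, 0.378936231136322), (0.10408207029104233, 0.04190240800380707), 65.30463409423828)
eye top 14113 [0.5487 0.3676 0.3081] ((0.5477791428565979, 0.378936231136322), (0.10408207029104233, 0.04190240800380707), 65.30463409423828)
barrel ((0.5433751344680786, 0.3988463282585144), (0.0847286731004715, 0.042585860937833786), 70.98924255371094)
table z 0.00042195581927109704
flange top 0.06975039743205275
```

Run:
```python
from h import *
np.set_printoptions(precision=4,suppress=True)
W,im=cloud('wrist','wrist1'); P=W.reshape(-1,3)
hsv=cv2.cvtColor(im,cv2.COLOR_RGB2HSV).reshape(-1,3)
m=(hsv[:,0]>12)&(hsv[:,0]<26)&(hsv[:,1]>130)&(abs(P[:,0]-.539)<.06)&(abs(P[:,1]-.398)<.07)&(P[:,2]<.13)
Q=P[m]
for z in (.07,.085,.1,.105):
    T=Q[Q[:,2]>z]; r=cv2.minAreaRect(T[:,:2].astype(np.float32)); print('eye',z,len(T),T.mean(0),T.max(0),r)
a=np.radians(-19.2); D=Q-[.539,.3985,0]; X=D[:,0]*np.cos(a)+D[:,1]*np.sin(a);Y=-D[:,0]*np.sin(a)+D[:,1]*np.cos(a)
for z in np.arange(.04,.116,.005):
    k=(Q[:,2]>=z)&(Q[:,2]<z+.005)
    if k.any(): print('%.3f'%z,k.sum(),'Y %.4f %.4f X %.4f %.4f'%(Y[k].min(),Y[k].max(),X[k].min(),X[k].max()))
```

```text
eye 0.07 1083 [0.5431 0.3989 0.1057] [0.5553 0.4243 0.1146] ((0.5421193838119507, 0.39953744411468506), (0.050731390714645386, 0.011392578482627869), 69.74105072021484)
eye 0.085 1007 [0.5428 0.399  0.1078] [0.5553 0.4243 0.1146] ((0.5421639680862427, 0.3996581435203552), (0.05047399923205376, 0.011392578482627869), 69.74105072021484)
eye 0.1 925 [0.5425 0.3989 0.109 ] [0.555  0.424  0.1146] ((0.542198121547699, 0.39974507689476013), (0.0500459149479866, 0.011384622193872929), 69.88727569580078)
eye 0.105 729 [0.5425 0.3992 0.1108] [0.5535 0.4199 0.1146] ((0.5421861410140991, 0.3996773064136505), (0.03998695686459541, 0.011336762458086014), 70.73974609375)
0.040 635 Y -0.0402 0.0437 X -0.0171 0.0220
0.045 430 Y -0.0401 0.0441 X -0.0141 0.0184
0.050 237 Y -0.0399 0.0439 X -0.0068 0.0128
0.055 175 Y -0.0227 0.0195 X 0.0077 0.0208
0.060 323 Y -0.0216 0.0263 X -0.0008 0.0207
0.065 576 Y -0.0233 0.0269 X -0.0035 0.0093
0.070 23 Y -0.0230 0.0270 X 0.0065 0.0085
0.075 24 Y -0.0228 0.0265 X 0.0027 0.0082
0.080 29 Y -0.0234 0.0265 X 0.0056 0.0086
0.085 23 Y -0.0232 0.0259 X 0.0049 0.0087
0.090 26 Y -0.0229 0.0266 X 0.0059 0.0083
0.095 33 Y -0.0227 0.0274 X -0.0006 0.0084
0.100 196 Y -0.0228 0.0272 X -0.0032 0.0086
0.105 210 Y -0.0178 0.0222 X -0.0031 0.0083
0.110 519 Y -0.0131 0.0161 X -0.0030 0.0083
```

```bash
python3 -c "
from h import *
go(.5415,.3995,.063,-110.0)"
```

```text
t 3.2 p [0.5328 0.389  0.2133] yaw -109.48 zdir [-0.007 -0.004 -1.   ] F [-0.31 -0.18 -0.89] gap 70.1 mm q [ 0.46  0.47  1.25 -0.    1.44  2.37]
shift cm (no twist) [-1.37 -0.55 15.02]
twist 0.52
shift if twisted first -1.29 -0.46 15.03
```

```bash
python3 -m pendant '[{"tx":-1.3,"ty":-0.5,"tz":2,"twist":0.5},{"tx":0,"ty":0,"tz":4,"twist":0},{"tx":0,"ty":0,"tz":2.5,"twist":0},{"tx":0,"ty":0,"tz":0,"twist":0}]' 7
python3 -c "
from h import *
go(.5415,.3995,.063,-110.0)"
```

```text
clock: 3.7
tool_pos: [0.544, 0.4004, 0.1318]
tcp_rot: [1.801, -2.573, -0.0]
contact_force: [0.1, -0.3, 0.1]
finger_gap: 0.755
t 3.7 p [0.544  0.4004 0.1318] yaw -110.04 zdir [-0.001 -0.    -1.   ] F [ 0.11 -0.32  0.11] gap 70.2 mm q [0.47 0.54 1.32 0.   1.28 2.39]
shift cm (no twist) [0.16 0.2  6.88]
twist -0.04
shift if twisted first 0.17 0.2 6.88
```

```bash
cat > eye.py <<'E'
from h import *
import sys
f=sys.argv[1]; snap('wrist',f)
W,im=cloud('wrist',f); P=W.reshape(-1,3)
hsv=cv2.cvtColor(im,cv2.COLOR_RGB2HSV).reshape(-1,3)
m=(hsv[:,0]>12)&(hsv[:,0]<26)&(hsv[:,1]>130)&(abs(P[:,0]-.539)<.06)&(abs(P[:,1]-.398)<.07)&(P[:,2]<.13)
Q=P[m]
for z in (.07,.1,.105):
    T=Q[Q[:,2]>z]; r=cv2.minAreaRect(T[:,:2].astype(np.float32)); print('eye',z,len(T),T.max(0),r)
go(.5415,.3995,.063,-110.0)
E
python3 eye.py wrist2
```

```text
eye 0.07 2127 [0.5556943  0.42440895 0.11454066] ((0.5424090027809143, 0.3995024263858795), (0.05082184821367264, 0.012247391045093536), 70.5893325805664)
eye 0.1 1711 [0.55506201 0.42440895 0.11454066] ((0.54234379529953, 0.39938074350357056), (0.05018771067261696, 0.012205284088850021), 70.5893325805664)
eye 0.105 1332 [0.55301748 0.41863056 0.11454066] ((0.5421925187110901, 0.3994750380516052), (0.039755403995513916, 0.011887007392942905), 70.19151306152344)
t 3.75 p [0.5448 0.4008 0.1334] yaw -110.03 zdir [ 0.002  0.001 -1.   ] F [-0.    0.14  0.24] gap 70.4 mm q [0.47 0.54 1.32 0.   1.28 2.39]
shift cm (no twist) [0.24 0.27 7.04]
twist -0.03
shift if twisted first 0.23 0.27 7.04
```

View pics/wrist2.png

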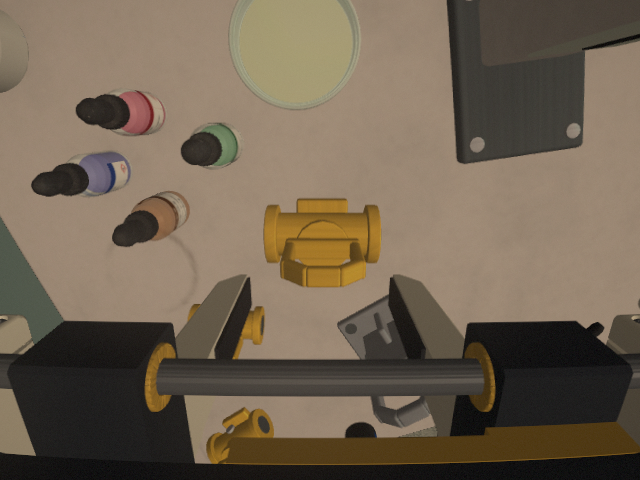

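Wrist view: the eye is at (322,265), centred between the fingertips at (245,285) and (395,285). Descending with a 2 mm correction.

```bash
python3 -m pendant '[{"tx":0.2,"ty":0.2,"tz":2,"twist":0.3},{"tx":0,"ty":0,"tz":2,"twist":0},{"tx":0,"ty":0,"tz":2,"twist":0},{"tx":0,"ty":0,"tz":1,"twist":0},{"tx":0,"ty":0,"tz":0,"twist":0}]' 7
python3 -c "
from h import *
go(.5422,.3995,.063,-110.0)"
```

```text
clock: 4.38
tool_pos: [0.5418, 0.3996, 0.0631]
tcp_rot: [-1.794, 2.577, -0.0]
contact_force: [0.1, -0.9, 0.1]
finger_gap: 0.752
t 4.38 p [0.5418 0.3996 0.0631] yaw -110.30 zdir [ 0.001  0.001 -1.   ] F [ 0.11 -0.94  0.15] gap 69.9 mm q [0.47 0.6  1.4  0.   1.14 2.4 ]
shift cm (no twist) [-0.01 -0.04  0.01]
twist -0.30
shift if twisted first -0.01 -0.04 0.01
```

```bash
python3 -m pendant '[{"tx":0,"ty":0,"tz":0,"twist":0},{"tx":0,"ty":0,"tz":0,"twist":0},{"tx":0,"ty":0,"tz":0,"twist":0},{"tx":0,"ty":0,"tz":0,"twist":0}]' 3
python3 -m pendant '[{"tx":0,"ty":0,"tz":-1,"twist":0},{"tx":0,"ty":0,"tz":-2,"twist":0},{"tx":0,"ty":0,"tz":-2,"twist":0},{"tx":0,"ty":0,"tz":0,"twist":0}]'
python3 -c "
from h import *
go(.5422,.3995,.3,-110.0)
snap('wrist','wrist3');snap('side','side3')"
```

```text
clock: 4.88
tool_pos: [0.5417, 0.3995, 0.0632]
tcp_rot: [-1.795, 2.577, -0.0]
contact_force: [0.0, -0.8, 5.7]
finger_gap: 0.547
clock: 5.38
tool_pos: [0.5419, 0.3997, 0.1134]
tcp_rot: [-1.794, 2.576, -0.0]
contact_force: [0.3, 0.7, -5.5]
finger_gap: 0.545
t 5.38 p [0.5419 0.3997 0.1134] yaw -110.28 zdir [ 0.002  0.001 -1.   ] F [ 0.28  0.66 -5.46] gap 50.7 mm q [0.47 0.55 1.35 0.   1.24 2.4 ]
shift cm (no twist) [ -0.02  -0.07 -18.66]
twist -0.28
shift if twisted first 0.01 -0.04 -18.66
```

View pics/wrist3.png

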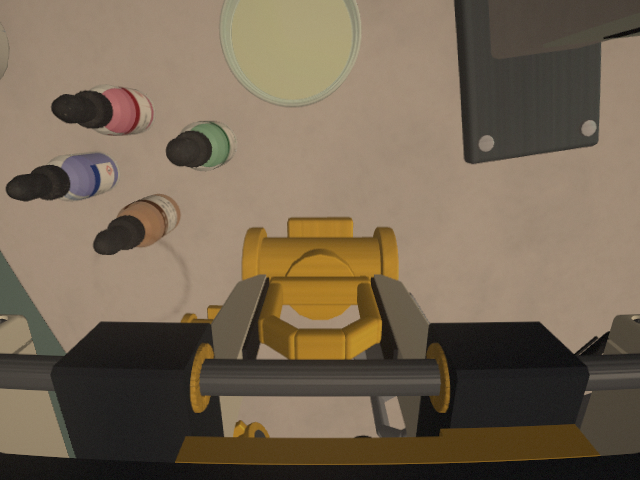

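View pics/side3.png

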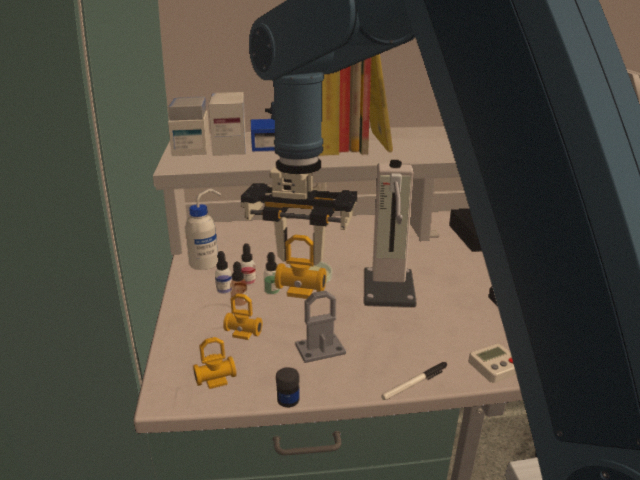

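```bash
python3 -m pendant '[{"tx":0,"ty":0,"tz":-2.5,"twist":-3},{"tx":0,"ty":0,"tz":-4,"twist":-3},{"tx":0,"ty":0,"tz":-3,"twist":-2.8},{"tx":0,"ty":2,"tz":-1.5,"twist":0},{"tx":1,"ty":3.5,"tz":0,"twist":0}]'
python3 -m pendant '[{"tx":1.5,"ty":3.5,"tz":0,"twist":0},{"tx":2,"ty":3,"tz":0,"twist":0},{"tx":2,"ty":1.5,"tz":0,"twist":0},{"tx":0,"ty":0,"tz":0,"twist":0}]'
python3 -c "
from h import *
go(.4135,.2556,.201,-101.5)"
```

```text
clock: 6.1
tool_pos: [0.4845, 0.4008, 0.2218]
tcp_rot: [-1.986, 2.434, 0.001]
contact_force: [-1.2, -0.2, -4.4]
finger_gap: 0.549
clock: 6.6
tool_pos: [0.3923, 0.3614, 0.2209]
tcp_rot: [1.985, -2.429, -0.001]
contact_force: [0.8, 0.3, -4.4]
finger_gap: 0.545
t 6.6 p [0.3923 0.3614 0.2209] yaw -101.48 zdir [-0.004 -0.002 -1.   ] F [ 0.84  0.27 -4.38] gap 50.7 mm q [0.53 0.23 1.57 0.   1.35 2.31]
shift cm (no twist) [ 9.94 -4.19  2.01]
twist 0.02
shift if twisted first 9.95 -4.19 1.99
```

```bash
python3 -m pendant '[{"tx":2,"ty":0,"tz":0.5,"twist":0},{"tx":3,"ty":-0.5,"tz":0.5,"twist":0},{"tx":3,"ty":-1,"tz":0.5,"twist":0},{"tx":2,"ty":-0.7,"tz":0.5,"twist":0},{"tx":0,"ty":0,"tz":0,"twist":0}]'
python3 -m pendant '[{"tx":0,"ty":0,"tz":0,"twist":0},{"tx":0,"ty":0,"tz":0,"twist":0}]'
python3 -c "
from h import *
snap('wrist','wrist4');snap('side','side4')
go(.4135,.2556,.201,-101.5)"
```

```text
clock: 7.22
tool_pos: [0.3969, 0.2592, 0.2011]
tcp_rot: [1.983, -2.434, -0.001]
contact_force: [0.5, 0.0, -4.0]
finger_gap: 0.548
clock: 7.48
tool_pos: [0.3975, 0.261, 0.2022]
tcp_rot: [-1.989, 2.432, 0.001]
contact_force: [0.5, 0.3, -4.9]
finger_gap: 0.547
t 7.58 p [0.3975 0.2608 0.2022] yaw -101.44 zdir [ 0.  0. -1.] F [ 0.68  1.11 -4.84] gap 50.8 mm q [0.35 0.14 1.73 0.   1.27 2.12]
shift cm (no twist) [ 0.19 -1.67  0.12]
twist 0.06
shift if twisted first 0.19 -1.67 0.12
```

View pics/wrist4.png

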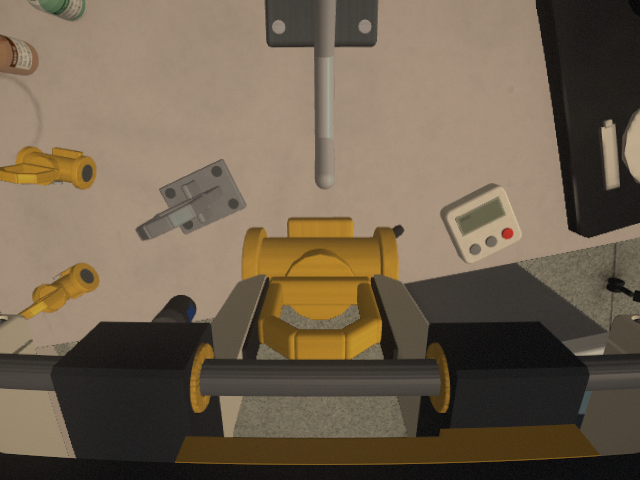

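View pics/side4.png

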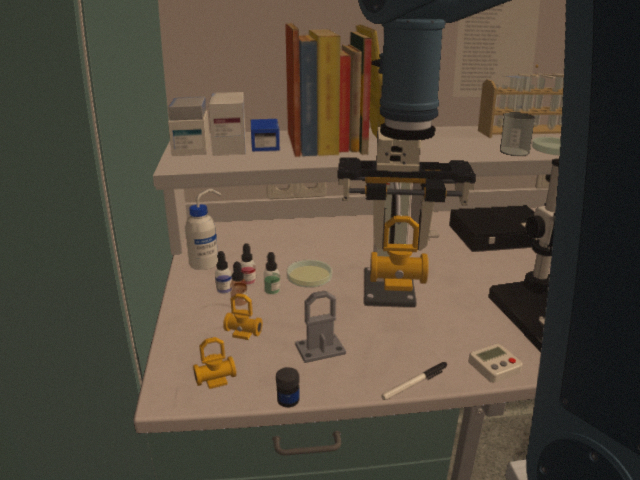

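Wrist view: the hook wire runs from (324,185) at the tip up to (325,0), nearly straight along the image, and the eye is centred at about (320,320). Now I'll measure the offsets between eye and hook.

Run:
```python
from h import *
np.set_printoptions(precision=4,suppress=True)
W,im=cloud('wrist','wrist4'); P=W.reshape(-1,3)
hsv=cv2.cvtColor(im,cv2.COLOR_RGB2HSV).reshape(-1,3)
z=np.load('wrist4.npz'); R,_=cv2.Rodrigues(z['r']); T=(P-z['p'])@R  # tool coords
U=np.tile(np.arange(640),480);V=np.repeat(np.arange(480),640)
h=(P[:,2]>.19)&(P[:,2]<.28)&(V<200)&(abs(U-325)<30)
for v in range(0,196,12):
    k=h&(V>=v)&(V<v+6)
    if k.sum()>3: print(v,k.sum(),'world',P[k].mean(0),'tool',T[k].mean(0),'x range',T[k,0].min(),T[k,0].max(),'ztop',P[k,2].max())
g=(hsv[:,0]>12)&(hsv[:,0]<26)&(hsv[:,1]>130)&(V>270)&(V<355)&(U>255)&(U<390)
Q=T[g&(T[:,2]>-.07)&(T[:,2]<0.02)]; k=Q[:,2]<-.035
print('eye tool',Q.min(0),Q.max(0),Q[k].min(0),Q[k].max(0), cv2.minAreaRect(Q[k][:,:2].astype(np.float32)))
```

```text
0 138 world [0.5167 0.2356 0.2306] tool [ 0.0012 -0.1218 -0.0284] x range -0.002622744969423679 0.005029136727308896 ztop 0.23298796674887973
12 138 world [0.5139 0.2362 0.2273] tool [ 0.0012 -0.119  -0.0251] x range -0.002719687810947983 0.005208122949362615 ztop 0.23058199644548819
24 133 world [0.5109 0.2369 0.2237] tool [ 0.0011 -0.1159 -0.0215] x range -0.002791316871391369 0.005333118484594181 ztop 0.22613888483287065
36 126 world [0.5075 0.2373 0.2203] tool [ 0.0013 -0.1125 -0.0181] x range -0.0024620361405855292 0.005182519812970573 ztop 0.2228045924408169
48 122 world [0.5042 0.2381 0.2163] tool [ 0.0013 -0.1091 -0.0141] x range -0.002544757858062602 0.005392981590192303 ztop 0.21912819241840673
60 118 world [0.5002 0.2389 0.2143] tool [ 0.0012 -0.105  -0.0122] x range -0.002572950014164264 0.005035386013110742 ztop 0.21661597024449422
72 120 world [0.4958 0.2398 0.2144] tool [ 0.0012 -0.1005 -0.0122] x range -0.002599013860817324 0.005087743024487077 ztop 0.21649874733119281
84 119 world [0.4914 0.2407 0.2143] tool [ 0.0013 -0.096  -0.0121] x range -0.0026153339571112653 0.
[... 716 characters left out ...]
05247875574170949 ztop 0.22039057704741083
156 114 world [0.4642 0.246  0.2222] tool [ 0.0014 -0.0683 -0.02  ] x range -0.0021857120923155977 0.005136410458779028 ztop 0.2251497582391871
168 120 world [0.46   0.2467 0.2262] tool [ 0.0016 -0.064  -0.024 ] x range -0.0021315891411787147 0.005476826809730214 ztop 0.22898843059832757
180 111 world [0.4557 0.2475 0.2283] tool [ 0.0016 -0.0597 -0.0261] x range -0.0021147932908327336 0.005413894834420499 ztop 0.2301883717246436
eye tool [-0.0348 -0.0106 -0.0514] [0.0372 0.0181 0.02  ] [-0.0257 -0.0082 -0.0514] [ 0.0261  0.0067 -0.035 ] ((0.00014248304069042206, -0.001326405443251133), (0.05159856006503105, 0.014848009683191776), 1.3319984674453735)
```

```bash
python3 -m pendant '[{"tx":0.15,"ty":-1.5,"tz":0,"twist":0},{"tx":0,"ty":-2.5,"tz":0,"twist":0},{"tx":0,"ty":-2.5,"tz":0,"twist":0},{"tx":0,"ty":-1.5,"tz":0,"twist":0},{"tx":0,"ty":-1,"tz":0,"twist":0}]'
python3 -m pendant '[{"tx":0,"ty":0,"tz":0.5,"twist":0},{"tx":0,"ty":0,"tz":0.5,"twist":0},{"tx":0,"ty":0,"tz":0.5,"twist":0},{"tx":0,"ty":0,"tz":0.5,"twist":0},{"tx":0,"ty":0,"tz":0,"twist":0}]'
python3 -c "
from h import *
snap('wrist','wrist5');snap('top','top5')
go(.487,.2415,.2022,-101.5)"
```

```text
clock: 8.2
tool_pos: [0.4864, 0.2404, 0.2019]
tcp_rot: [1.987, -2.433, -0.0]
contact_force: [0.4, 0.6, -5.5]
finger_gap: 0.547
clock: 8.82
tool_pos: [0.4849, 0.2407, 0.1817]
tcp_rot: [1.988, -2.432, -0.001]
contact_force: [0.5, -1.2, -4.4]
finger_gap: 0.546
t 8.93 p [0.4854 0.2408 0.1823] yaw -101.48 zdir [ 0.  0. -1.] F [ 0.49  0.03 -4.79] gap 50.8 mm q [ 0.25  0.27  1.61 -0.    1.26  2.03]
shift cm (no twist) [-0.1  -0.14 -1.99]
twist 0.02
shift if twisted first -0.1 -0.14 -1.99
```

View pics/wrist5.png

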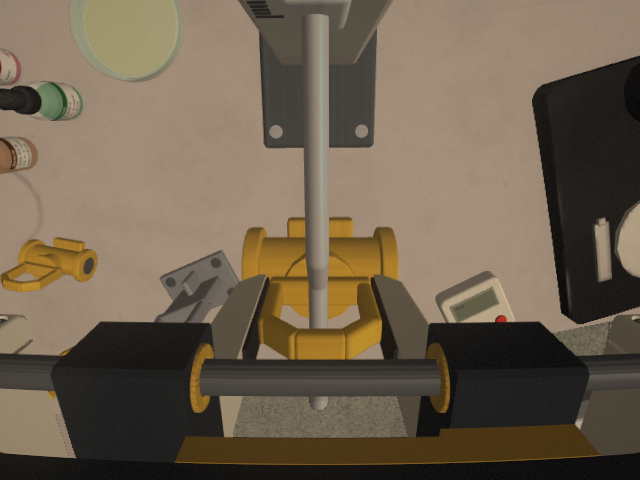

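The wire passes through the eye at (320,320) and the tip emerges at (320,405). Lowering slowly now.

```bash
python3 -m pendant '[{"tx":0,"ty":-0.1,"tz":0.3,"twist":0},{"tx":0,"ty":0,"tz":0.3,"twist":0},{"tx":0,"ty":0,"tz":0.3,"twist":0},{"tx":0,"ty":0,"tz":0.3,"twist":0},{"tx":0,"ty":0,"tz":0.3,"twist":0}]'
python3 -m pendant '[{"tx":0,"ty":0,"tz":0.3,"twist":0},{"tx":0,"ty":0,"tz":0.3,"twist":0},{"tx":0,"ty":0,"tz":0.3,"twist":0},{"tx":0,"ty":0,"tz":0,"twist":0},{"tx":0,"ty":0,"tz":0,"twist":0}]'
python3 -c "
from h import *
import numpy as np
go(.487,.2415,.1508,-101.5)"
```

```text
clock: 9.55
tool_pos: [0.4865, 0.2405, 0.1671]
tcp_rot: [1.988, -2.433, 0.0]
contact_force: [-0.2, 0.4, -4.0]
finger_gap: 0.547
clock: 10.18
tool_pos: [0.4865, 0.2405, 0.1584]
tcp_rot: [-1.988, 2.432, -0.0]
contact_force: [-1.4, 0.1, -1.7]
finger_gap: 0.544
t 10.18 p [0.4865 0.2405 0.1584] yaw -101.49 zdir [ 0.  0. -1.] F [-1.42  0.1  -1.66] gap 50.6 mm q [0.25 0.29 1.64 0.   1.21 2.02]
shift cm (no twist) [-0.1  -0.03  0.76]
twist 0.01
shift if twisted first -0.1 -0.03 0.76
```

```bash
python3 -m pendant '[{"tx":0,"ty":0,"tz":0.2,"twist":0},{"tx":0,"ty":0,"tz":0.2,"twist":0},{"tx":0,"ty":0,"tz":0.2,"twist":0},{"tx":0,"ty":0,"tz":0.1,"twist":0},{"tx":0,"ty":0,"tz":0,"twist":0}]'
python3 - <<'E'
from h import *
go(.487,.2415,.1508,-101.5)
F=[]
for i in range(5):
    snap('wrist' if i<4 else 'side','wrist6' if i<4 else 'side6'); F.append(sensors.observe()['contact_force'])
print(np.mean(F,0),np.std(F,0))
W,im=cloud('wrist','wrist6'); P=W.reshape(-1,3)
V=np.repeat(np.arange(480),640);U=np.tile(np.arange(640),480)
for v in range(60,350,20):
    k=(abs(V-v)<3)&(abs(U-320)<9); print(v,np.nanmedian(P[k],0).round(4))
E
```

```text
clock: 10.8
tool_pos: [0.4865, 0.2405, 0.1512]
tcp_rot: [-1.988, 2.433, -0.0]
contact_force: [-0.7, -0.5, -0.8]
finger_gap: 0.547
t 10.8 p [0.4865 0.2405 0.1512] yaw -101.49 zdir [ 0.  0. -1.] F [-0.71 -0.46 -0.85] gap 50.9 mm q [0.25 0.3  1.65 0.   1.19 2.02]
shift cm (no twist) [-0.1  -0.03  0.04]
twist 0.01
shift if twisted first -0.1 -0.03 0.04
[-1.15677826 -1.096553   -0.20940327] [0.22123798 0.53996461 0.58170888]
60 [0.5829 0.2211 0.2138]
80 [0.578  0.2221 0.2138]
100 [0.573  0.2232 0.2139]
120 [0.5678 0.2241 0.2136]
140 [0.5625 0.2252 0.2138]
160 [0.5571 0.2263 0.2139]
180 [0.5515 0.2275 0.2138]
200 [0.5458 0.2286 0.2138]
220 [0.5399 0.2298 0.2138]
240 [0.5337 0.231  0.214 ]
260 [0.5274 0.2324 0.2139]
280 [0.5207 0.2337 0.2135]
300 [0.5054 0.237  0.1973]
320 [0.4951 0.2392 0.1937]
340 [0.4908 0.2397 0.2007]
```

View pics/wrist6.png

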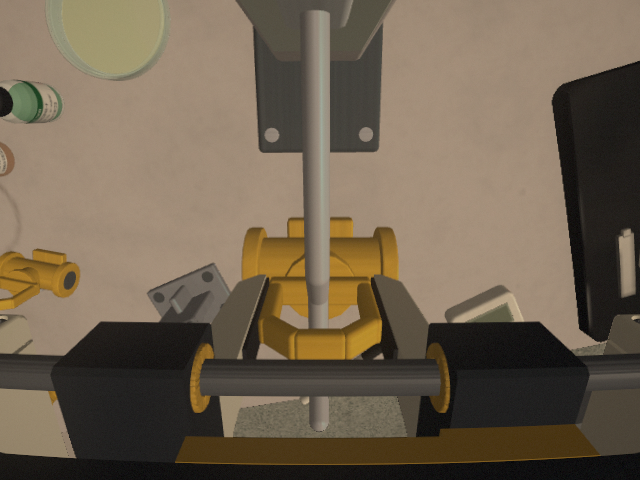

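View pics/side6.png

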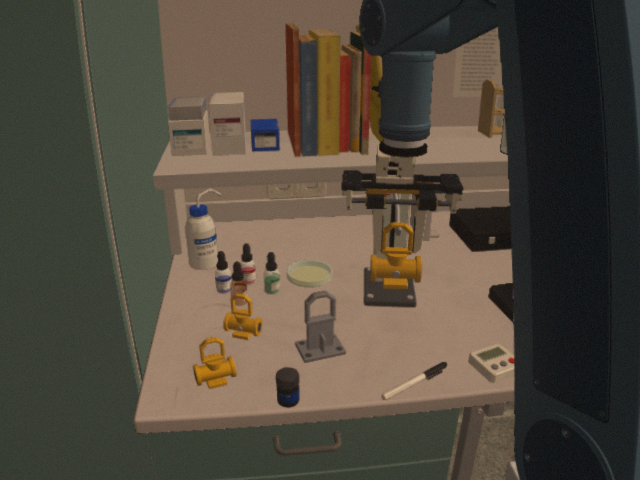

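The hook arm has gone from 0.2337 to 0.2138, so it has sunk 20 mm and carries about the full weight. The wrist force is near 0. Releasing.

```bash
python3 -m pendant '[{"tx":0,"ty":0,"tz":0,"twist":0},{"tx":0,"ty":0,"tz":0,"twist":0}]' 5.8
python3 -m pendant '[{"tx":0,"ty":0,"tz":0,"twist":0},{"tx":0,"ty":0,"tz":0,"twist":0},{"tx":0,"ty":0,"tz":0,"twist":0},{"tx":0,"ty":0,"tz":0,"twist":0},{"tx":0,"ty":0,"tz":0,"twist":0}]' 8.5
python3 - <<'E'
from h import *
snap('wrist','wrist7');snap('side','side7')
go(.487,.2415,.30,-101.5)
E
```

```text
clock: 11.3
tool_pos: [0.4869, 0.2406, 0.1514]
tcp_rot: [-1.987, 2.432, -0.001]
contact_force: [-0.3, 0.8, -0.1]
finger_gap: 0.625
clock: 11.92
tool_pos: [0.4865, 0.2405, 0.1512]
tcp_rot: [1.988, -2.433, -0.0]
contact_force: [0.1, 0.2, -0.3]
finger_gap: 0.912
t 12.03 p [0.4865 0.2405 0.1512] yaw -101.49 zdir [ 0. -0. -1.] F [-0.33 -0.66 -0.67] gap 84.7 mm q [ 0.25  0.3   1.65 -0.    1.19  2.02]
shift cm (no twist) [ -0.11  -0.03 -14.88]
twist 0.01
shift if twisted first -0.11 -0.03 -14.88
```

View pics/wrist7.png

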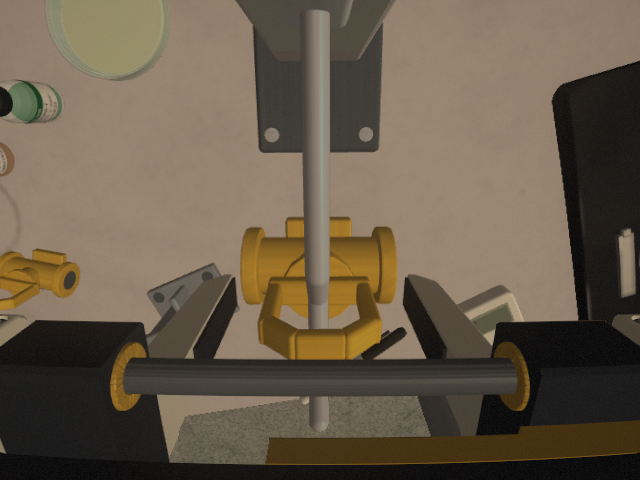

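The valve hangs on the hook and both fingers are clear of it. Retreating straight up.

```bash
python3 -m pendant '[{"tx":0,"ty":0,"tz":-1,"twist":0},{"tx":0,"ty":0,"tz":-2,"twist":0},{"tx":0,"ty":0,"tz":-3,"twist":0},{"tx":0,"ty":0,"tz":-4,"twist":0},{"tx":0,"ty":0,"tz":-4,"twist":0}]' 8.5
python3 -m pendant '[{"tx":0,"ty":3,"tz":-1,"twist":0},{"tx":0,"ty":5,"tz":0,"twist":0},{"tx":0,"ty":3,"tz":0,"twist":0},{"tx":0,"ty":0,"tz":0,"twist":0},{"tx":0,"ty":0,"tz":0,"twist":0}]' 8.5
python3 -m pendant '[{"tx":0,"ty":0,"tz":0,"twist":0},{"tx":0,"ty":0,"tz":0,"twist":0},{"tx":0,"ty":0,"tz":0,"twist":0},{"tx":0,"ty":0,"tz":0,"twist":0},{"tx":0,"ty":0,"tz":0,"twist":0}]' 8.5
python3 - <<'E'
from h import *
for k in 'ab':
  for n in('top','side','wrist'): snap(n,n+'8'+k)
  W,im=cloud('top','top8'+k); P=W.reshape(-1,3)
  hsv=cv2.cvtColor(im,cv2.COLOR_RGB2HSV).reshape(-1,3)
  m=(hsv[:,0]>12)&(hsv[:,0]<26)&(hsv[:,1]>130)&(abs(P[:,0]-.487)<.06)&(abs(P[:,1]-.24)<.06)&(P[:,2]<.25)
  print(m.sum(),P[m].mean(0) if m.any() else '')
  W,im=cloud('side','side8'+k); P=W.reshape(-1,3)
  hsv=cv2.cvtColor(im,cv2.COLOR_RGB2HSV).reshape(-1,3)
  m=(hsv[:,0]>12)&(hsv[:,0]<26)&(hsv[:,1]>130)&(abs(P[:,0]-.487)<.06)&(abs(P[:,1]-.24)<.06)&(P[:,2]<.25)
  print(m.sum(),P[m].mean(0),P[m].max(0),P[m].min(0))
  b=(abs(P[:,0]-.42)<.05)&(abs(P[:,1]-.376)<.04)&(P[:,2]>.01)&(P[:,2]<.13);print('bracket',P[b].max(0))
W,im=cloud('side','side0');P=W.reshape(-1,3)
b=(abs(P[:,0]-.42)<.05)&(abs(P[:,1]-.376)<.04)&(P[:,2]>.01)&(P[:,2]<.13);print('bracket before',P[b].max(0))
go(.4,.2415,.30,-101.5)
E
```

```text
clock: 12.65
tool_pos: [0.4863, 0.2405, 0.2932]
tcp_rot: [-1.988, 2.432, -0.0]
contact_force: [0.4, -0.6, 0.1]
finger_gap: 0.914
clock: 13.28
tool_pos: [0.3795, 0.2624, 0.3018]
tcp_rot: [-1.987, 2.431, -0.001]
contact_force: [0.2, 0.7, 0.6]
finger_gap: 0.916
clock: 13.9
tool_pos: [0.3787, 0.2624, 0.3012]
tcp_rot: [1.988, -2.433, -0.0]
contact_force: [0.5, 0.6, 0.3]
finger_gap: 0.911
737 [0.48268502 0.25045881 0.15330588]
1910 [0.4739362  0.24084408 0.13236204] [0.50027238 0.28512705 0.20017618] [0.45272946 0.19505405 0.08578988]
bracket [0.43794059 0.40151015 0.11258324]
746 [0.48260524 0.25014753 0.15276981]
1904 [0.47397579 0.24081396 0.13230446] [0.50016426 0.28537153 0.20039408] [0.45219822 0.19541069 0.08547489]
bracket [0.43823734 0.40147606 0.11235235]
bracket before [0.43644777 0.40150286 0.11227166]
t 14.2 p [0.3787 0.2625 0.3013] yaw -101.48 zdir [ 0.  0. -1.] F [-0.43 -0.83 -0.38] gap 84.8 mm q [0.36 0.05 1.59 0.   1.51 2.13]
shift cm (no twist) [ 1.63 -2.51  0.13]
twist 0.02
shift if twisted first 1.63 -2.51 0.13
```

View pics/side8b.png

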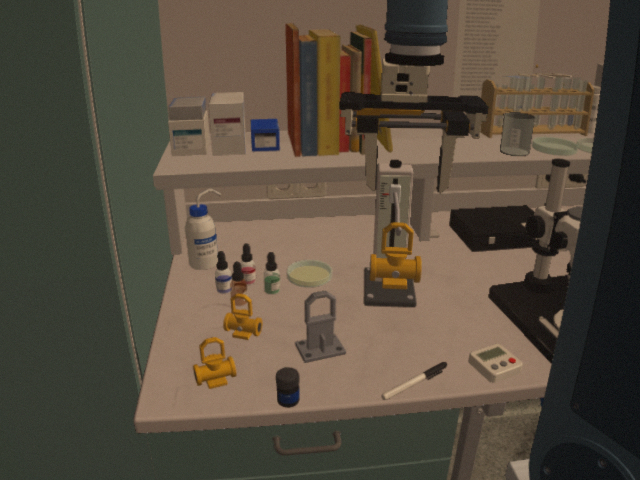

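View pics/wrist8b.png

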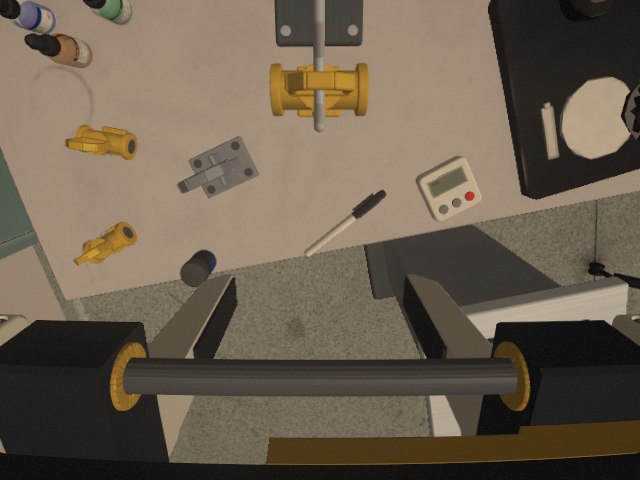

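The side view shows the valve hanging at (397,268), and the wrist view shows it at (320,90) on the hook. It stayed within 0.5 mm between two looks. I'll wait a moment longer, recheck, then hand in.

```bash
python3 -m pendant '[{"tx":0,"ty":0,"tz":0,"twist":0},{"tx":0,"ty":0,"tz":0,"twist":0},{"tx":0,"ty":0,"tz":0,"twist":0},{"tx":0,"ty":0,"tz":0,"twist":0},{"tx":0,"ty":0,"tz":0,"twist":0}]' 8.5
python3 - <<'E'
from h import *
snap('side','side9')
W,im=cloud('side','side9'); P=W.reshape(-1,3)
hsv=cv2.cvtColor(im,cv2.COLOR_RGB2HSV).reshape(-1,3)
m=(hsv[:,0]>12)&(hsv[:,0]<26)&(hsv[:,1]>130)&(abs(P[:,0]-.487)<.06)&(abs(P[:,1]-.24)<.06)&(P[:,2]<.25)
c=P[m].mean(0); print(m.sum(),c)
if np.linalg.norm(c-[.47395,.24082,.1323])<.0015: print(manip.hand_in())
E
```

```text
clock: 14.82
tool_pos: [0.3787, 0.2624, 0.3012]
tcp_rot: [1.988, -2.433, -0.0]
contact_force: [-0.3, -0.1, 0.7]
finger_gap: 0.91
1907 [0.47389858 0.24082089 0.13233725]
the job is handed in; nothing more can be done
None
```

The largest brass valve body is hanging by its eye on the scale's hook, and I handed the job in at about 15 s of the 42 s allowed. I gripped the eye, carried it clear of the bracket, passed it over the hook tip and lowered it slowly. At about 20 mm of sink the wrist force was near zero, so I let go and backed off.

- **Hook travel:** it had sunk about 20 mm just before I let go, well short of the 50 mm stop. I did not measure it between looks.
- **Valve after release:** three looks over about 0.8 s agreed within 0.5 mm, and the last showed no drift. The gripper was about 11 cm back from the hook and touching nothing.
- **Bracket:** it stands where it was. The before and after measurements differ by under 2 mm, within the camera error.
- **Disagreements:** the top camera placed the valve about 3 mm away from where the wrist camera did, so I used the wrist camera for the grasp. No check failed.

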